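Catch the nuts from the spring-shutter chute

ROBOT

A 6-joint arm with a two-finger parallel gripper is mounted at the origin on the work surface. World frame = base frame: x ahead of the robot, y to its left, z up, the work surface at z = 0. Lengths are in m, angles in degrees, forces in N, time in s.
With the tool pointing down it reaches from about 0.35 to 0.875 m from the base axis. Payload 4.2 kg.
Tool frame: the origin (TCP) lies on the centre line of the jaws, within the pads' length; the fingertips stand 19 mm ahead of it and the grasp point (between the pads) is the TCP; x points along the fingers, y is the direction in which the jaws open and shut, and the axes are right-handed (so a half turn about x gives the same grasp; the last joint's range is limited). The gripper opens to 87 mm and grips with 3 to 60 N. Pads are 19 mm wide; open, the fingers measure 117 mm over their backs; the gripper's body (75 mm by 190 mm) begins 51 mm behind the grasp point.
Start: joints at [89.817, 22.042, 0.453, 0, -68.411, -14.817], TCP at [0.162, 0.604, 0.242] pointing down, gripper open.
Joint ranges: [-179.83, 179.83], [-69.29, 118.12], [-61.27, 80.66], [-181.25, 117.63], [-171.15, -9.14], [-177.46, 177.46]. Speed limits (degrees/s): [159.86, 159.86, 180, 180, 180, 180].

INTERFACE

Orientations are given as a 3x3 rotation matrix whose columns are the frame's x, y, z axes.
In Python, from station import r, viewer, job, spotter gives the robot as it stands.
- The arm moves only by the tool play_rows, never from a script. Its argument "commands" is a list of rows, each an object of numbers: "fingers": the gripper command: -1 is fully open, 1 is shut, values between are in proportion; "tx", "ty", "tz": the shift along the tool's x, y, z normalised to -1 to 1, where 1 is 750 mm; "ax", "ay", "az": the turn, a rotation vector about the tool's x, y, z normalised to -1 to 1, where 1 is pi rad. In form: [{"fingers": .., "tx": .., "ty": .., "tz": .., "ax": .., "ay": .., "az": ..}, ...]. A call has 1 to 5 rows; each row is the pose to reach, as a shift and turn from the pose commanded when the call began, along the tool's axes at that moment, turning the shorter way round; what a row does not reach only later rows make up. A row lasts 1/12 s, in which the tool goes at most 41.7 mm and 7.16 degrees, less where a joint would pass 70% of its speed; a pose out of reach is approached as far as the arm can. A call with a number of a shift or a turn outside -1 to 1 is refused whole. A call with a gripper value outside its range is refused whole. The fingers move at their own pace and stop on an object; the grip force is fixed at half the most. Time passes only in rows, so rows that repeat a pose let the fingers close. It gives the time, the measured TCP pose, the force and the opening at its end, in the units of the state.
- r.sense(): the state, without advancing time (a new reading comes with each control period).
- viewer.capture(name): name is "scene" or "top" or "wrist"; returns a dict with "image" (480x640x3 uint8, red, green, blue), "fx", "fy", "cx", "cy" (pixels), "R" (3x3) and "t" (3): a world point X has camera coordinates R X + t; the wrist camera has in their place "mount" (4x4, takes a point from camera to tool coordinates, whose origin is the TCP and whose axes are the tool frame's). Camera axes: x right, y down, z forward; pixel columns grow to the right and rows downward; lengths in m; the calibration is good to about 2 mm. A picture is of the moment at which its call begins: read the wrist's pose just before it. There is no depth.
- job.finish_job(): hands the job in, once; it reports no verdict.
Trained networks look in a picture, given as the dict that the camera call returned (one of the last four; its "shot" number tells which), for a name from the list of things; names that differ only in an ending like _2 or _b are one class to them, and where a whole thing is asked for, a point or a joint stands for the part that bears it (a point fixed in the world has none). Each returns a list of dicts, best first, with "score" (0 to 1); they miss things now and then, are a little off and sometimes report something else, mostly with a low value. They report only what shows in the picture. A call takes as long as a camera call.
- spotter.find_in(name, picture): "uv" ([column, row] in pixels, amid what is visible of it).
- spotter.silhouettes(name, picture): "region" (480x640 bool, what is visible of it) and "uv" ([column, row] in pixels, amid what is visible of it).
The state is a dict: "time_s": time; "joints": joint angles; "joint_velocities": joint speeds; "effort": joint torques, N m; "tcp_pos": TCP position; "ee_rot": TCP orientation; "wrist_force": force on the tool from outside, world axes, zero at the start; "moment": the same for the moment, N m; "gripper_width": opening from 0.0 (shut) to 1.0 (fully open).
Only numpy, scipy, OpenCV 4.12 (cv2) and the standard library are available. Lean on these libraries where they do the work, as an engineer would, in place of code of your own. Each camera call takes 0.05 s, during which the arm holds its last target. There are 200 camera calls.

TASK

Fetch the four steel nuts: bring the yellow bin in under the chute's mouth so that its far wall pushes the red paddle back until you feel it reach its stop, and hold it there while all the nuts slide into the bin. Then let the bin come back until the red shutter has shut again, and leave the bin with all four nuts in it standing on the shelf. No nut may fall on the shelf, and the tools and mug around must stay where they are.

Things in the scene. Friction and masses are not known exactly. Their poses are not given: they have to be found in the camera images.
- dispenser: Fixed nut dispenser: open aluminium chute, 43 mm wide, 200 mm long, sloping down at 30 degrees along its +y. Origin on the shelf straight below the middle of the chute's lip; z up. Base plate and posts lie at y below -85 mm (90 mm wide); a thin rod post stands at x +116, y +8 mm. A bin goes in along +x with its axes parallel to these; bin's origin at y = +42 mm catches well.
- mouth (a point): Middle of the chute's lip (floor edge of its open low end), 84 mm above the shelf (underside 80 mm), over the dispenser's origin. Nuts leave it towards the dispenser's +y and fall within y = 0 to about +80 mm and x = -19 to +19 mm.
- shutter: Red shutter closing the lip; slides along the dispenser's +x against a spring (3 N shut, 6 N open). Origin = dispenser's origin when shut, 48 mm further along +x when fully open at its stop. Carries a red upright paddle 60 mm wide, 5 mm thick, 22 to 112 mm above the shelf: its face for the bin (facing -x) is at x = -8 mm, y = +8 to +68 mm from the shutter's origin.
- bin: Yellow open-topped plastic catch bin, 130 (x) by 140 (y) by 60 mm high, walls and floor 3 mm, 250 g. Origin: centre of its underside; z up. Its far (+x) wall, whose outer face is at x = +65 mm, is the one that pushes the paddle. On its -x wall is a black grip block.
- bin_grip (a point): Centre of the black grip block of the bin, 82 mm from the bin's origin along its -x and 55 mm above the shelf; the block sticks out 33 mm from the wall, is 24 mm wide along the bin's y (grasp it across this width, from above) and reaches from 15 to 70 mm above the shelf.
- nut1: Steel hexagon nut, 30 mm across the flats, 16 mm thick, about 65 g, first in the row lying on the chute behind the shutter. Origin: centre of its underside; z along the nut's axis.
- nut2: Steel hexagon nut, 30 mm across the flats, 16 mm thick, about 65 g, number 2 in the row lying on the chute behind the shutter. Origin: centre of its underside; z along the nut's axis.
- nut3: Steel hexagon nut, 30 mm across the flats, 16 mm thick, about 65 g, number 3 in the row lying on the chute behind the shutter. Origin: centre of its underside; z along the nut's axis.
- nut4: Steel hexagon nut, 30 mm across the flats, 16 mm thick, about 65 g, number 4 in the row lying on the chute behind the shutter. Origin: centre of its underside; z along the nut's axis.
- mug: Bystander: white ceramic mug of bolts, 80 mm across, 95 mm high (bolts to 111 mm), handle at its +y; origin: centre of the underside.
- spanner: Bystander: steel adjustable spanner lying along its x, about 210 mm long, 14 mm high; origin: on the shelf, mid-length.
- screwdriver: Bystander: blue-handled screwdriver lying along its x, 200 mm long; origin near its middle, on the shelf.
- socket: Bystander: chrome socket standing upright, 32 mm across, 40 mm high; origin: centre of the underside.
- mallet: Bystander: black rubber mallet lying along its x, 270 mm long, head (95 by 60 mm) at +x; origin: on the shelf below the handle.

How it is judged (in metres and radians):
On the way:
1. the bin pushes the red paddle back to its stop (within 6 mm) and holds it there (x of shutter in the frame of dispenser above 0.042 m and contact force between bin and shutter above 0.5 N), for 0.4 s.
At the end, for the whole second after the job is handed in: All four nuts lie at rest inside the bin (between its walls, below its rim); the bin stands upright (within 0.1 rad) and at rest on the shelf; the red shutter is shut to within 6 mm (linear speed of each of nut1, nut2, nut3, nut4 below 0.03 m/s and x of nut1 in the frame of bin between -0.066 and 0.066 m and y of nut1 in the frame of bin between -0.071 and 0.071 m and z of nut1 in the frame of bin between -0.002 and 0.055 m and x of nut2 in the frame of bin between -0.066 and 0.066 m and y of nut2 in the frame of bin between -0.071 and 0.071 m and z of nut2 in the frame of bin between -0.002 and 0.055 m and x of nut3 in the frame of bin between -0.066 and 0.066 m and y of nut3 in the frame of bin between -0.071 and 0.071 m and z of nut3 in the frame of bin between -0.002 and 0.055 m and x of nut4 in the frame of bin between -0.066 and 0.066 m and y of nut4 in the frame of bin between -0.071 and 0.071 m and z of nut4 in the frame of bin between -0.002 and 0.055 m and x of shutter in the frame of dispenser below 0.006 m and angle between bin's own z axis and vertical below 0.1 rad and height (world z) of bin below 0.006 m and linear speed of bin below 0.02 m/s); the robot touches nothing.
It fails at once if a nut falls on the shelf beside the bin ((height (world z) of nut1 below 0.03 m and (x of nut1 in the frame of bin above 0.066 m or x of nut1 in the frame of bin below -0.066 m or y of nut1 in the frame of bin above 0.071 m or y of nut1 in the frame of bin below -0.071 m)) or (height (world z) of nut2 below 0.03 m and (x of nut2 in the frame of bin above 0.066 m or x of nut2 in the frame of bin below -0.066 m or y of nut2 in the frame of bin above 0.071 m or y of nut2 in the frame of bin below -0.071 m)) or (height (world z) of nut3 below 0.03 m and (x of nut3 in the frame of bin above 0.066 m or x of nut3 in the frame of bin below -0.066 m or y of nut3 in the frame of bin above 0.071 m or y of nut3 in the frame of bin below -0.071 m)) or (height (world z) of nut4 below 0.03 m and (x of nut4 in the frame of bin above 0.066 m or x of nut4 in the frame of bin below -0.066 m or y of nut4 in the frame of bin above 0.071 m or y of nut4 in the frame of bin below -0.071 m))).
It fails at once if a tool, the socket or the mug is moved more than 30 mm, or the mug is tipped (distance of any of mug, spanner, screwdriver, socket, mallet from where it was at the start of the episode above 0.03 m or angle between mug's own z axis and vertical above 0.4 rad).
It also fails if it takes over 48 s, if anything falls off the work surface, if the arm or the gripper's body presses on something with over 40 N, if the wrist force passes 120 N, or if a joint passes its speed limit or range.

## Working session

There is one attempt and no reset: what is moved stays moved. The work goes in short steps, Python scripts to look and compute and a tool call to move; the robot and the scene stay as the last step left them, time stands still between calls to the robot, and variables do not carry over. Pictures are saved under pics/ and viewed, about 8 in all and at most 12, crops included, and the job is handed in when it is done.

Besides the shell and the picture viewer there is one more tool, called after "Call:" as name(argument=value, ...) on one line, values as JSON. play_rows: Moves the arm, as the interface text tells. Its arguments: {"type":"object","properties":{"commands":{"type":"array"}},"required":["commands"]}

```bash
ls; mkdir -p pics; python3 - <<'E'
from station import r, viewer, job, spotter
import cv2,numpy as np
s=r.sense();print(s['time_s'],s['tcp_pos'],np.round(s['ee_rot'],3).tolist(),s['wrist_force'])
ims=[]
for n in ['scene','top']:
    p=viewer.capture(n);cv2.imwrite(f'pics/{n}0.png',p['image'][:,:,::-1])
    print(n,p['fx'],p['cx'],p['cy'],np.round(p['R'],4).tolist(),np.round(p['t'],4).tolist())
    for t in ['bin','bin_grip','dispenser','shutter','mug','spanner','screwdriver','socket','mallet','nut1']:
        print(t,[(np.round(d['uv']).tolist(),round(d['score'],2)) for d in spotter.find_in(t,p)[:3]])
E
```

```text
pics
0.0 [0.16158244 0.60316595 0.24045883] [[-0.0, -0.259, -0.966], [-0.002, -0.966, 0.259], [-1.0, 0.002, -0.0]] [-0.41176973  0.09741567 -0.05624962]
scene 451.0022364272625 311.34315388420237 240.83754671447105 [[-0.6089, 0.7932, 0.0107], [0.5535, 0.4345, -0.7105], [-0.5682, -0.4267, -0.7036]] [0.3927, -0.2165, 1.4248]
bin [([364.0, 293.0], 0.61), ([500.0, 318.0], 0.58)]
bin_grip [([366.0, 294.0], 0.8), ([272.0, 289.0], 0.53)]
dispenser [([270.0, 291.0], 0.96)]
shutter [([314.0, 308.0], 0.6)]
mug [([250.0, 176.0], 0.82), ([366.0, 295.0], 0.39)]
spanner [([292.0, 212.0], 0.79)]
screwdriver [([503.0, 321.0], 0.66)]
socket [([457.0, 368.0], 0.69), ([314.0, 308.0], 0.64)]
mallet [([170.0, 188.0], 0.95), ([503.0, 318.0], 0.74)]
nut1 [([289.0, 280.0], 0.74), ([272.0, 252.0], 0.68), ([280.0, 268.0], 0.58)]
top 597.5573352516774 316.4687180858424 239.96911652519543 [[0.0057, -0.9998, 0.0176], [-0.9877, -0.0084, -0.1563], [0.1564, -0.0165, -0.9876]] [-0.0723, 0.5631, 1.6546]
bin [([258.0, 237.0], 0.81)]
bin_grip [([258.0, 236.0], 0.68)]
dispenser [([317.0, 182.0], 0.63), ([380.0, 288.0], 0.22)]
shutter [([274.0, 189.0], 0.56)]
mug [([433.0, 289.0], 0.64), ([379.0, 286.0], 0.58), ([325.0, 190.0], 0.49)]
spanner [([381.0, 288.0], 0.93)]
screwdriver [([168.0, 287.0], 0.67)]
socket [([173.0, 227.0], 0.67), ([258.0, 236.0], 0.37)]
mallet [([478.0, 228.0], 0.77), ([166.0, 286.0], 0.35)]
nut1 [([319.0, 183.0], 0.48), ([293.0, 183.0], 0.44)]
```

```bash
python3 - <<'E'
import cv2
a=cv2.imread('pics/top0.png')[130:340,120:520];cv2.imwrite('pics/topc.png',cv2.resize(a,(800,420),interpolation=cv2.INTER_CUBIC))
E
```

```text
(no output)
```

View pics/scene0.png

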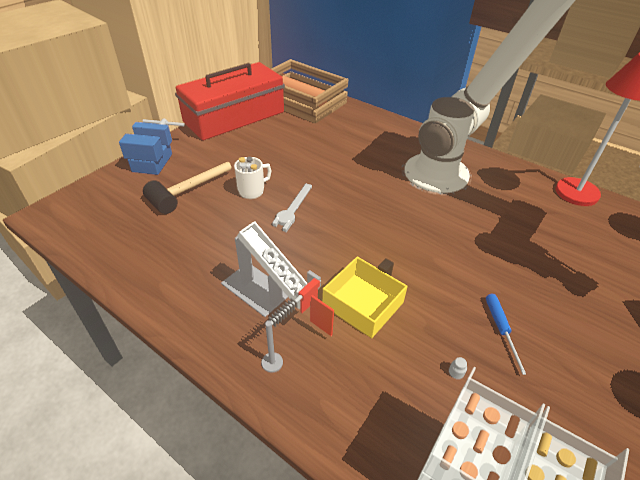

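View pics/topc.png

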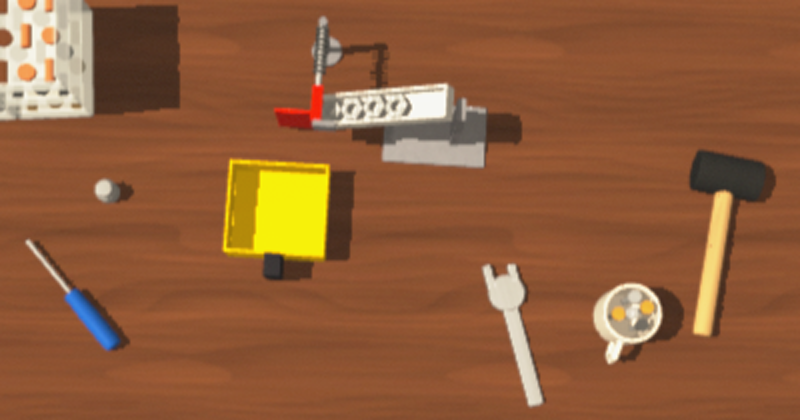

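The scene view has the bin at (365,295), the chute with nuts at (270,265), the paddle at (322,312) and the rod post at (270,345). The top view agrees, and the corridor between bin and paddle is clear. Next I'll zoom in to get dispenser keypoints and fit the bin by its yellow silhouette.

```bash
cat > h.py <<'E'
import numpy as np,cv2
from scipy.optimize import minimize,least_squares
def proj(p,X):
    c=np.asarray(X)@np.asarray(p['R']).T+p['t']
    return np.c_[p['fx']*c[:,0]/c[:,2]+p['cx'],p['fy']*c[:,1]/c[:,2]+p['cy']]
def place(q,X): # q=x,y,deg
    a=np.radians(q[2]);X=np.asarray(X,float);o=X.copy()
    o[:,0]=q[0]+np.cos(a)*X[:,0]-np.sin(a)*X[:,1];o[:,1]=q[1]+np.sin(a)*X[:,0]+np.cos(a)*X[:,1];return o
def box(x0,x1,y0,y1,z0,z1): return np.array([[x,y,z] for x in(x0,x1) for y in(y0,y1) for z in(z0,z1)])
BIN=box(-.065,.065,-.07,.07,0,.06)
def ray(p,uv,z):
    R=np.asarray(p['R']);d=R.T@np.array([(uv[0]-p['cx'])/p['fx'],(uv[1]-p['cy'])/p['fy'],1]);o=-R.T@np.asarray(p['t']);return o+d*(z-o[2])/d[2]
def hull(p,q,X):
    m=np.zeros((480*4,640*4),np.uint8);cv2.fillConvexPoly(m,cv2.convexHull((proj(p,place(q,X))*4+1.5).astype(np.int32)),1)
    return cv2.resize(m.astype(np.float32),(640,480),interpolation=cv2.INTER_AREA)
def yellow(p):
    h=cv2.cvtColor(p['image'],cv2.COLOR_RGB2HSV);m=((h[...,0]>23)&(h[...,0]<35)&(h[...,1]>190)&(h[...,2]>80)).astype(np.uint8)
    n,l,s,_=cv2.connectedComponentsWithStats(m);return (l==1+np.argmax(s[1:,4])).astype(np.float32)
def fitbin(ps,q0):
    ms=[yellow(p) for p in ps]
    f=lambda d:sum(np.abs(hull(p,q0+d*[.01,.01,3],BIN)-m).sum() for p,m in zip(ps,ms))
    b=minimize(f,[0,0,0],method='Nelder-Mead',options=dict(initial_simplex=[[-1,-1,-1],[2,0,0],[0,2,0],[0,0,2]],xatol=.01))
    return q0+b.x*[.01,.01,3],b.fun,[m.sum() for m in ms]
E
python3 - <<'E'
from station import r, viewer, job, spotter
from h import *
import pickle
ps=[viewer.capture(n) for n in('scene','top')];pickle.dump(ps,open('p0.pkl','wb'))
g=ray(ps[1],[258,236],.05);print(g)
for q in [ps,ps[:1],ps[1:]]: print(fitbin(q,np.array([g[0],g[1],0.])))
a=ps[0]['image'][215:375,215:415,::-1];b=ps[1]['image'][130:220,250:370,::-1]
cv2.imwrite('pics/s1.png',cv2.resize(a,None,fx=4,fy=4,interpolation=cv2.INTER_CUBIC)[:600]);cv2.imwrite('pics/t1.png',cv2.resize(b,None,fx=6,fy=6,interpolation=cv2.INTER_CUBIC))
E
```

```text
[0.57281261 0.09750081 0.05      ]Traceback (most recent call last):
  File "<stdin>", line 6, in <module>
  File "h.py", line 20, in fitbin
    ms=[yellow(p) for p in ps]
        ~~~~~~^^^
  File "h.py", line 18, in yellow
    n,l,s,_=cv2.connectedComponentsWithStats(m);return (l==1+np.argmax(s[1:,4])).astype(np.float32)
                                                             ~~~~~~~~~^^^^^^^^^
    return _wrapfunc(a, 'argmax', axis=axis, out=out, **kwds)
    return bound(*args, **kwds)
ValueError: attempt to get argmax of an empty sequence
```

```bash
python3 - <<'E'
import pickle,re
from h import *
ps=pickle.load(open('p0.pkl','rb'))
for p,u in zip(ps,[(360,298),(258,236)]): 
    px=p['image'][u[1],u[0]];print(px,cv2.cvtColor(px[None,None],cv2.COLOR_RGB2HSV))
import h
s=open('h.py').read()
s=s[:s.index("    h=cv2.cvt")]+"    i=p['image'].astype(int);m=((np.minimum(i[...,0],i[...,1])>2.2*i[...,2]+40)&(i[...,1]>.72*i[...,0])).astype(np.uint8)\n"+s[s.index("    n,l,s,_"):]
open('h.py','w').write(s)
E
python3 - <<'E'
from h import *
import pickle
ps=pickle.load(open('p0.pkl','rb'))
a=ps[0]['image'][215:375,215:415,::-1];b=ps[1]['image'][130:220,250:370,::-1]
cv2.imwrite('pics/s1.png',cv2.resize(a,None,fx=4,fy=4,interpolation=cv2.INTER_CUBIC)[:600]);cv2.imwrite('pics/t1.png',cv2.resize(b,None,fx=6,fy=6,interpolation=cv2.INTER_CUBIC))
for q in [ps,ps[:1],ps[1:]]: print(fitbin(q,np.array([.57,.0975,0.])))
E
```

```text
[255 248  93] [[[ 29 162 255]]]
[247 241  10] [[[ 29 245 247]]]
(array([ 0.57810755,  0.0981503 , -2.48892099]), np.float64(2294.3125), [np.float32(1957.0), np.float32(2429.0)])
(array([ 0.56719056,  0.09893224, -0.99070285]), np.float64(2171.375), [np.float32(1957.0)])
(array([ 0.57901927,  0.09701139, -2.5441492 ]), np.float64(67.125), [np.float32(2429.0)])
```

View pics/s1.png

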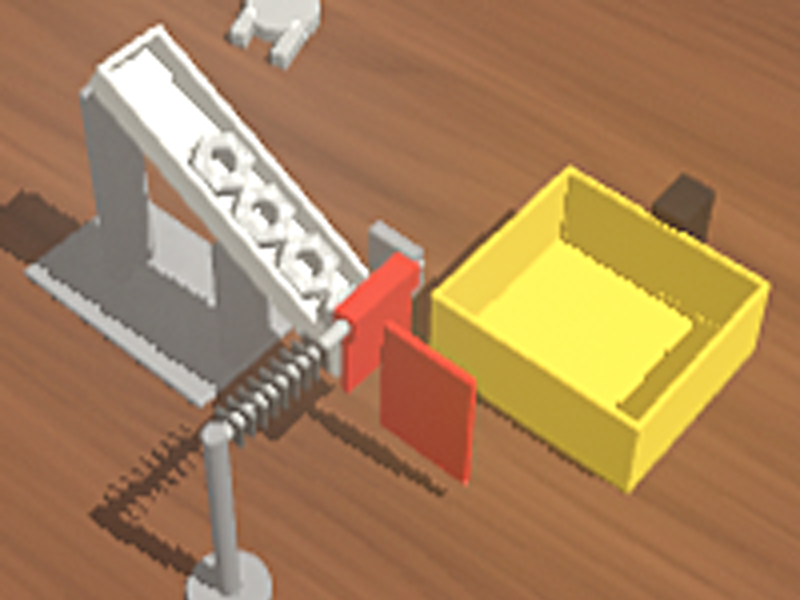

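View pics/t1.png

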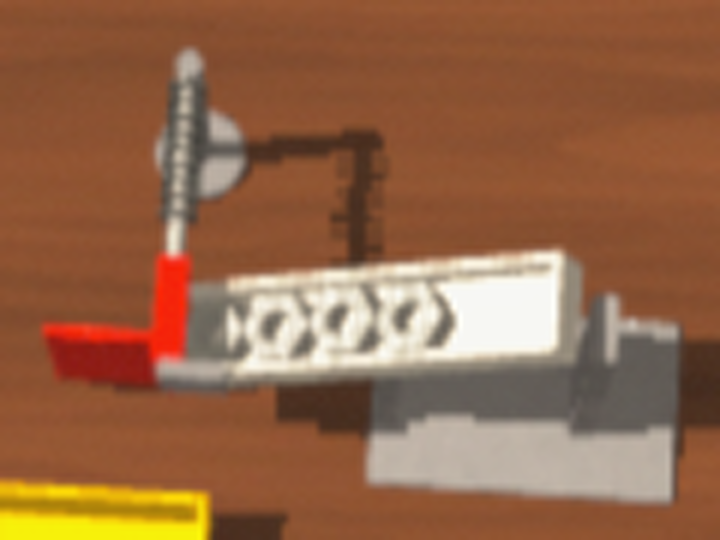

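```bash
python3 - <<'E'
from h import *
import pickle
ps=pickle.load(open('p0.pkl','rb'))
S=lambda c,r:(215+c/4-.4,215+r/4-.4);T=lambda c,r:(250+c/6-.4,130+r/6-.4)
mm=.001
obs=[(0,S(385,323),(-3,8,112)),(0,S(475,380),(-3,68,112)),(0,S(468,484),(-3,68,22)),(0,S(380,425),(-3,8,22)),
(1,T(43,325),(-3,68,112)),(1,T(63,380),(-8,68,22)),(1,T(155,386),(-8,8,22)),
(1,T(200,152),(116,8,3)),(0,S(229,588),(116,8,3)),(1,T(367,485),(-45,-85,4))]
X=np.array([o[2] for o in obs])*mm
def f(q): return np.array([proj(ps[o[0]],place(q,X[i:i+1]))[0]-o[1] for i,o in enumerate(obs)]).ravel()
for sel in (range(10),range(7),):
    s=[k for i in sel for k in(2*i,2*i+1)]
    L=least_squares(lambda q:f(q*[1,1,50])[s],[.65,.08,0],loss='soft_l1');q=L.x*[1,1,50];print(np.round(q,4));print(np.round(f(q).reshape(-1,2),1).tolist())
# bin
for i in(0,1):
    p=dict(ps[i]);m=yellow(p).astype(np.uint8);h=np.zeros_like(m);cv2.fillConvexPoly(h,cv2.convexHull(cv2.findNonZero(m)),1)
    import h as H; H.yellow=lambda p,h=h:h.astype(np.float32);print(fitbin([p],np.array([.575,.0975,-2.])),h.sum())
# baseplate edge yaw
a=ray(ps[1],T(367,485),.004);b=ray(ps[1],T(672,502),.004);print(a,b,np.degrees(np.arctan2(-(a-b)[0],(a-b)[1])))
E
```

```text
[ 0.7072  0.0324 -3.162 ]
[[-1.0, -0.3], [-0.7, 1.1], [-0.8, 0.4], [-0.1, -0.2], [-0.6, 0.4], [-1.5, 0.5], [3.7, 0.9], [-0.6, 0.8], [0.3, 0.1], [-0.6, 0.1]]
[ 0.7077  0.0331 -2.0209]
[[-0.8, -0.1], [-0.2, 0.9], [-0.3, 0.3], [0.1, 0.1], [-0.8, 0.7], [-1.7, 0.8], [3.5, 0.7], [-1.6, 0.6], [1.2, 1.0], [-0.5, -0.7]]
(array([ 0.57522203,  0.09929454, -2.62636344]), np.float64(563.375), [np.float32(3568.0)]) 3568
(array([ 0.57819742,  0.09694339, -2.08400054]), np.float64(73.3125), [np.float32(2519.0)]) 2519
[ 0.6577629  -0.05177788  0.004     ] [ 0.65066937 -0.20118348  0.004     ] -2.718268284465508
```

```bash
cat >> h.py <<'E'
from scipy.spatial.transform import Rotation as Ro
def mv(s,pos,yaw):
    "tool down, tool y = -(bin y), yaw deg of bin"
    a=np.radians(yaw);R=np.asarray(s['ee_rot']);T=np.array([[0,np.sin(a),-np.cos(a)],[0,-np.cos(a),-np.sin(a)],[-1,0,0]])
    sh=R.T@(np.asarray(pos)-s['tcp_pos'])/.75;rv=Ro.from_matrix(R.T@T).as_rotvec()/np.pi
    print('t',np.round(s['time_s'],2),'tcp',np.round(s['tcp_pos'],4),'F',np.round(s['wrist_force'],1),'w',np.round(s['gripper_width'],3),'\nshift',np.round(sh,4),'turn',np.round(rv,4))
DISP=(.707,.0325,-2.9)
def D(x,y,z): return place(DISP,[[x,y,z]])[0]
E
python3 -c "
from station import r
from h import *
mv(r.sense(),[.496,.1003,.16],-2.4)"
```

```text
t 1.2 tcp [0.1617 0.6037 0.2415] F [ 0.5 -0.3 -0.8] w 1.001 
shift [ 0.1087  0.533  -0.6042] turn [-0.07 -0.   -0.  ]
```

Call:
play_rows(commands=[{"fingers": -1, "tx": 0.109, "ty": 0.533, "tz": -0.604, "ax": -0.07, "ay": 0, "az": 0}, {"fingers": -1, "tx": 0.109, "ty": 0.533, "tz": -0.604, "ax": -0.07, "ay": 0, "az": 0}, {"fingers": -1, "tx": 0.109, "ty": 0.533, "tz": -0.604, "ax": -0.07, "ay": 0, "az": 0}, {"fingers": -1, "tx": 0.109, "ty": 0.533, "tz": -0.604, "ax": -0.07, "ay": 0, "az": 0}, {"fingers": -1, "tx": 0.109, "ty": 0.533, "tz": -0.604, "ax": -0.07, "ay": 0, "az": 0}])

```text
time_s: 1.62
tcp_pos: [0.2765, 0.43, 0.2136]
ee_rot: [[0.0, -0.041, -0.999], [0.0, -0.999, 0.041], [-1.0, -0.0, -0.0]]
wrist_force: [0.7, -0.3, 0.1]
gripper_width: 1.002
```

```bash
python3 -c "
from station import r
from h import *
mv(r.sense(),[.496,.1003,.16],-2.4)"
```

```text
t 1.62 tcp [0.2765 0.43   0.2136] F [ 0.7 -0.3  0.1] w 1.002 
shift [ 0.0713  0.4273 -0.3104] turn [ 0.0003 -0.0001  0.0001]
```

Call:
play_rows(commands=[{"fingers": -1, "tx": 0.071, "ty": 0.427, "tz": -0.31, "ax": 0, "ay": 0, "az": 0}, {"fingers": -1, "tx": 0.071, "ty": 0.427, "tz": -0.31, "ax": 0, "ay": 0, "az": 0}, {"fingers": -1, "tx": 0.071, "ty": 0.427, "tz": -0.31, "ax": 0, "ay": 0, "az": 0}, {"fingers": -1, "tx": 0.071, "ty": 0.427, "tz": -0.31, "ax": 0, "ay": 0, "az": 0}, {"fingers": -1, "tx": 0.071, "ty": 0.427, "tz": -0.31, "ax": 0, "ay": 0, "az": 0}])

```text
time_s: 2.03
tcp_pos: [0.3908, 0.258, 0.1861]
ee_rot: [[0.001, -0.041, -0.999], [0.001, -0.999, 0.041], [-1.0, -0.001, -0.001]]
wrist_force: [1.3, 0.6, 0.5]
gripper_width: 1.0
```

```bash
python3 -c "
from station import r
from h import *
mv(r.sense(),[.496,.1003,.16],-2.4)"
```

```text
t 2.03 tcp [0.3908 0.258  0.1861] F [1.3 0.6 0.5] w 1.0 
shift [ 0.0347  0.2043 -0.1487] turn [ 0.0002 -0.0002  0.0003]
```

Call:
play_rows(commands=[{"fingers": -1, "tx": 0.035, "ty": 0.204, "tz": -0.149, "ax": 0, "ay": 0, "az": 0}, {"fingers": -1, "tx": 0.035, "ty": 0.204, "tz": -0.149, "ax": 0, "ay": 0, "az": 0}, {"fingers": -1, "tx": 0.035, "ty": 0.204, "tz": -0.149, "ax": 0, "ay": 0, "az": 0}, {"fingers": -1, "tx": 0.035, "ty": 0.204, "tz": -0.149, "ax": 0, "ay": 0, "az": 0}, {"fingers": -1, "tx": 0.035, "ty": 0.204, "tz": -0.149, "ax": 0, "ay": 0, "az": 0}])

```text
time_s: 2.45
tcp_pos: [0.4966, 0.0991, 0.1592]
ee_rot: [[-0.0, -0.044, -0.999], [-0.0, -0.999, 0.044], [-1.0, 0.0, 0.0]]
wrist_force: [1.0, 1.4, 1.0]
gripper_width: 1.003
```

```bash
python3 - <<'E'
from station import r,viewer
from h import *
s=r.sense();p=viewer.capture('wrist');cv2.imwrite('pics/w1.png',p['image'][:,:,::-1]);mv(s,[.496,.1003,.055],-2.4)
M=np.array(p['mount']);Tt=np.eye(4);Tt[:3,:3]=s['ee_rot'];Tt[:3,3]=s['tcp_pos'];C=np.linalg.inv(Tt@M);p=dict(p,R=C[:3,:3],t=C[:3,3])
import pickle;pickle.dump(p,open('w1.pkl','wb'))
# expected grip block top outline and TCP-projected
q=(.578,.097,-2.4);print(np.round(proj(p,place(q,box(-.098,-.065,-.012,.012,.07,.0701)))).tolist())
print(np.round(proj(p,place(q,box(-.065,.065,-.07,.07,.06,.0601)))).tolist())
E
```

```text
t 2.45 tcp [0.4966 0.0991 0.1592] F [1.  1.4 1. ] w 1.003 
shift [ 0.1389 -0.0016  0.0008] turn [-0.0008  0.     -0.0001]
[[337.0, 283.0], [337.0, 283.0], [301.0, 283.0], [301.0, 283.0], [338.0, 235.0], [338.0, 235.0], [301.0, 235.0], [301.0, 235.0]]
[[423.0, 231.0], [423.0, 231.0], [215.0, 232.0], [215.0, 232.0], [440.0, 12.0], [440.0, 12.0], [197.0, 13.0], [197.0, 13.0]]
```

View pics/w1.png

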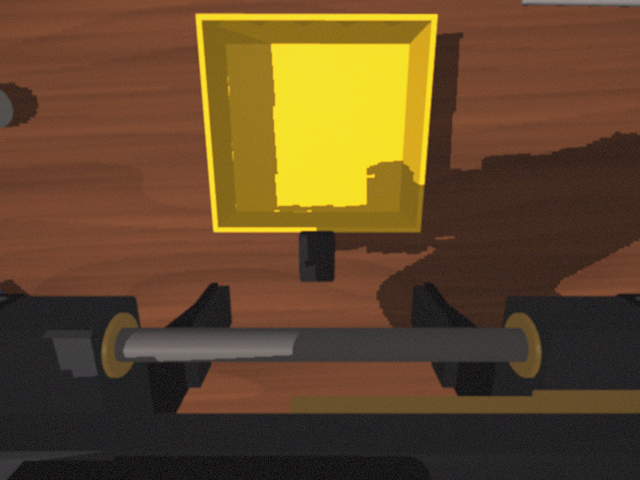

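The wrist view matches my bin model within 2 px: rim corners (214,232), (422,232), (437,14), (196,14) and block 300–335 × 232–282. I'll go down and grip.

Call:
play_rows(commands=[{"fingers": -1, "tx": 0.05, "ty": -0.001, "tz": 0.001, "ax": 0, "ay": 0, "az": 0}, {"fingers": -1, "tx": 0.1, "ty": -0.001, "tz": 0.001, "ax": 0, "ay": 0, "az": 0}, {"fingers": -1, "tx": 0.13, "ty": -0.001, "tz": 0.001, "ax": 0, "ay": 0, "az": 0}, {"fingers": -1, "tx": 0.139, "ty": -0.001, "tz": 0.001, "ax": 0, "ay": 0, "az": 0}, {"fingers": 1, "tx": 0.139, "ty": -0.001, "tz": 0.001, "ax": 0, "ay": 0, "az": 0}])

```text
time_s: 2.92
tcp_pos: [0.4938, 0.1024, 0.0538]
ee_rot: [[-0.004, -0.042, -0.999], [-0.002, -0.999, 0.042], [-1.0, 0.002, 0.004]]
wrist_force: [0.6, -0.2, -0.7]
gripper_width: 0.972
```

Call:
play_rows(commands=[{"fingers": 1, "tx": 0, "ty": 0, "tz": 0, "ax": 0, "ay": 0, "az": 0}, {"fingers": 1, "tx": 0, "ty": 0, "tz": 0, "ax": 0, "ay": 0, "az": 0}, {"fingers": 1, "tx": 0, "ty": 0, "tz": 0, "ax": 0, "ay": 0, "az": 0}, {"fingers": 1, "tx": 0, "ty": 0, "tz": 0, "ax": 0, "ay": 0, "az": 0}, {"fingers": 1, "tx": 0, "ty": 0, "tz": 0, "ax": 0, "ay": 0, "az": 0}])

```text
time_s: 3.33
tcp_pos: [0.4951, 0.1033, 0.0564]
ee_rot: [[0.002, -0.042, -0.999], [0.001, -0.999, 0.042], [-1.0, -0.001, -0.002]]
wrist_force: [0.7, -0.0, -0.3]
gripper_width: 0.629
```

```bash
python3 - <<'E'
from station import r
from h import *
s=r.sense()
g=place((.578,.097,-2.4),[[-.082,0,.055]])[0];off=np.array(s['tcp_pos'])-g;print(off)
for bx in (-.132,-.085,-.073,-.025): mv(s,[*D(bx-.082,.042,0)[:2],s['tcp_pos'][2]],-2.9)
E
```

```text
[-0.00094246  0.00282756  0.00140647]
t 3.33 tcp [0.4951 0.1033 0.0564] F [ 0.7 -0.  -0.3] w 0.629 
shift [-0.      0.0239 -0.0014] turn [ 0.0028 -0.0006  0.0004]
t 3.33 tcp [0.4951 0.1033 0.0564] F [ 0.7 -0.  -0.3] w 0.629 
shift [ 0.0001  0.0245 -0.064 ] turn [ 0.0028 -0.0006  0.0004]
t 3.33 tcp [0.4951 0.1033 0.0564] F [ 0.7 -0.  -0.3] w 0.629 
shift [ 0.0001  0.0247 -0.08  ] turn [ 0.0028 -0.0006  0.0004]
t 3.33 tcp [0.4951 0.1033 0.0564] F [ 0.7 -0.  -0.3] w 0.629 
shift [ 0.0002  0.0252 -0.144 ] turn [ 0.0028 -0.0006  0.0004]
```

Call:
play_rows(commands=[{"fingers": 1, "tx": 0, "ty": 0, "tz": 0, "ax": 0, "ay": 0, "az": 0}, {"fingers": 1, "tx": 0, "ty": 0, "tz": 0, "ax": 0, "ay": 0, "az": 0}, {"fingers": 1, "tx": 0, "ty": 0, "tz": 0, "ax": 0, "ay": 0, "az": 0}, {"fingers": 1, "tx": 0, "ty": 0, "tz": 0, "ax": 0, "ay": 0, "az": 0}, {"fingers": 1, "tx": 0, "ty": 0, "tz": 0, "ax": 0, "ay": 0, "az": 0}])

```text
time_s: 3.75
tcp_pos: [0.4946, 0.1028, 0.0553]
ee_rot: [[-0.0, -0.042, -0.999], [-0.0, -0.999, 0.042], [-1.0, 0.0, 0.0]]
wrist_force: [0.2, -0.1, 0.7]
gripper_width: 0.275
```

Call:
play_rows(commands=[{"fingers": 1, "tx": 0, "ty": 0, "tz": 0, "ax": 0, "ay": 0, "az": 0}, {"fingers": 1, "tx": 0, "ty": 0, "tz": 0, "ax": 0, "ay": 0, "az": 0}, {"fingers": 1, "tx": 0, "ty": 0, "tz": 0, "ax": 0, "ay": 0, "az": 0}, {"fingers": 1, "tx": 0, "ty": 0, "tz": 0, "ax": 0, "ay": 0, "az": 0}])

```text
time_s: 4.08
tcp_pos: [0.4945, 0.1028, 0.0553]
ee_rot: [[-0.0, -0.042, -0.999], [-0.0, -0.999, 0.042], [-1.0, 0.0, 0.0]]
wrist_force: [-0.1, -0.9, 0.1]
gripper_width: 0.273
```

```bash
python3 - <<'E'
from station import r,viewer
from h import *
s=r.sense()
for bx in (-.132,-.085): mv(s,[*D(bx-.082,.042,0)[:2],s['tcp_pos'][2]],-2.9)
p=viewer.capture('top')
print(fitbin([p],np.array([.576,.0975,-2.])))
E
```

```text
t 4.08 tcp [0.4945 0.1028 0.0553] F [-0.1 -0.9  0.1] w 0.273 
shift [ 0.      0.0233 -0.0021] turn [ 0.0028  0.0001 -0.0001]
t 4.08 tcp [0.4945 0.1028 0.0553] F [-0.1 -0.9  0.1] w 0.273 
shift [-0.      0.0238 -0.0648] turn [ 0.0028  0.0001 -0.0001]
(array([0.59201458, 0.0946885 , 2.88310272]), np.float64(1113.75), [np.float32(1345.0)])
```

Call:
play_rows(commands=[{"fingers": 1, "tx": 0, "ty": 0.012, "tz": -0.001, "ax": 0.001, "ay": 0, "az": 0}, {"fingers": 1, "tx": 0, "ty": 0.0235, "tz": -0.002, "ax": 0.0028, "ay": 0, "az": 0}, {"fingers": 1, "tx": 0, "ty": 0.0237, "tz": -0.025, "ax": 0.0028, "ay": 0, "az": 0}, {"fingers": 1, "tx": 0, "ty": 0.0238, "tz": -0.05, "ax": 0.0028, "ay": 0, "az": 0}, {"fingers": 1, "tx": 0, "ty": 0.0238, "tz": -0.06, "ax": 0.0028, "ay": 0, "az": 0}])

```text
time_s: 4.55
tcp_pos: [0.5407, 0.0825, 0.0554]
ee_rot: [[0.002, -0.052, -0.999], [0.0, -0.999, 0.052], [-1.0, -0.0, -0.002]]
wrist_force: [0.8, 0.9, -1.4]
gripper_width: 0.271
```

```bash
python3 - <<'E'
from station import r,viewer
from h import *
s=r.sense()
for bx in (-.073,-.025): mv(s,[*D(bx-.083,.042,0)[:2],s['tcp_pos'][2]],-2.9)
p=viewer.capture('scene');cv2.imwrite('pics/s2.png',cv2.resize(p['image'][200:380,200:440,::-1],None,fx=3.3,fy=3.3,interpolation=cv2.INTER_CUBIC))
E
```

```text
t 4.55 tcp [0.5407 0.0825 0.0554] F [ 0.8  0.9 -1.4] w 0.271 
shift [ 0.     -0.0007 -0.0169] turn [-0.0004 -0.0005  0.0001]
t 4.55 tcp [0.5407 0.0825 0.0554] F [ 0.8  0.9 -1.4] w 0.271 
shift [ 0.0001 -0.0008 -0.0809] turn [-0.0004 -0.0005  0.0001]
```

View pics/s2.png

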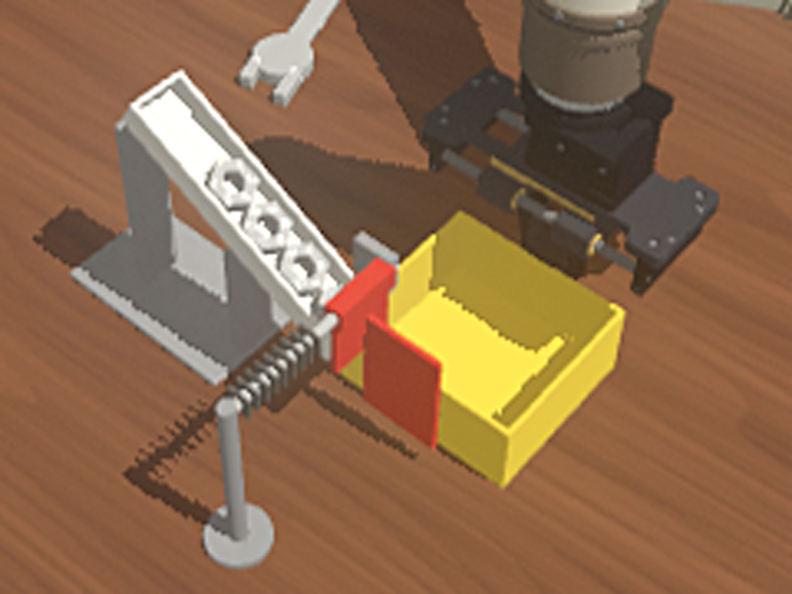

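The picture shows the bin parallel to the paddle, with the paddle at (400,380) about a centimetre ahead of the far wall. Nothing is in the way, so I'll push.

Call:
play_rows(commands=[{"fingers": 1, "tx": 0, "ty": 0, "tz": -0.015, "ax": 0, "ay": 0, "az": 0}, {"fingers": 1, "tx": 0, "ty": 0, "tz": -0.03, "ax": 0, "ay": 0, "az": 0}, {"fingers": 1, "tx": 0, "ty": 0, "tz": -0.045, "ax": 0, "ay": 0, "az": 0}, {"fingers": 1, "tx": 0, "ty": -0.001, "tz": -0.06, "ax": 0, "ay": 0, "az": 0}, {"fingers": 1, "tx": 0, "ty": -0.001, "tz": -0.072, "ax": 0, "ay": 0, "az": 0}])

```text
time_s: 5.02
tcp_pos: [0.5855, 0.0794, 0.0551]
ee_rot: [[-0.016, -0.053, -0.998], [-0.004, -0.999, 0.053], [-1.0, 0.005, 0.016]]
wrist_force: [-18.8, 2.9, 17.1]
gripper_width: 0.272
```

Call:
play_rows(commands=[{"fingers": 1, "tx": 0, "ty": 0, "tz": -0.003, "ax": 0, "ay": 0, "az": 0}, {"fingers": 1, "tx": 0, "ty": 0, "tz": -0.006, "ax": 0, "ay": 0, "az": 0}, {"fingers": 1, "tx": 0, "ty": 0, "tz": -0.006, "ax": 0, "ay": 0, "az": 0}])

```text
time_s: 5.27
tcp_pos: [0.5907, 0.0792, 0.0552]
ee_rot: [[-0.014, -0.053, -0.999], [-0.003, -0.999, 0.053], [-1.0, 0.004, 0.014]]
wrist_force: [-13.2, 0.6, 12.2]
gripper_width: 0.272
```

```bash
python3 - <<'E'
from station import r,viewer
from h import *
s=r.sense()
mv(s,[*D(-.025-.083,.042,0)[:2],.055],-2.9)
p=viewer.capture('scene');cv2.imwrite('pics/s3.png',cv2.resize(p['image'][200:380,200:440,::-1],None,fx=3.3,fy=3.3,interpolation=cv2.INTER_CUBIC))
for x in(.03,.036,.042,.048): print(x,np.round(3.3*(proj(p,place(DISP,np.array([[x-.003,.008,.112],[x-.003,.068,.112],[x-.003,.068,.022]])))-[200,200])).tolist())
E
```

```text
t 5.27 tcp [0.5907 0.0792 0.0552] F [-13.2   0.6  12.2] w 0.272 
shift [ 0.     -0.0017 -0.014 ] turn [-0.0007  0.0044 -0.0013]
0.03 [[331.0, 343.0], [407.0, 396.0], [403.0, 479.0]]
0.036 [[325.0, 349.0], [400.0, 402.0], [397.0, 485.0]]
0.042 [[318.0, 355.0], [394.0, 408.0], [391.0, 491.0]]
0.048 [[311.0, 361.0], [387.0, 415.0], [385.0, 497.0]]
```

View pics/s3.png

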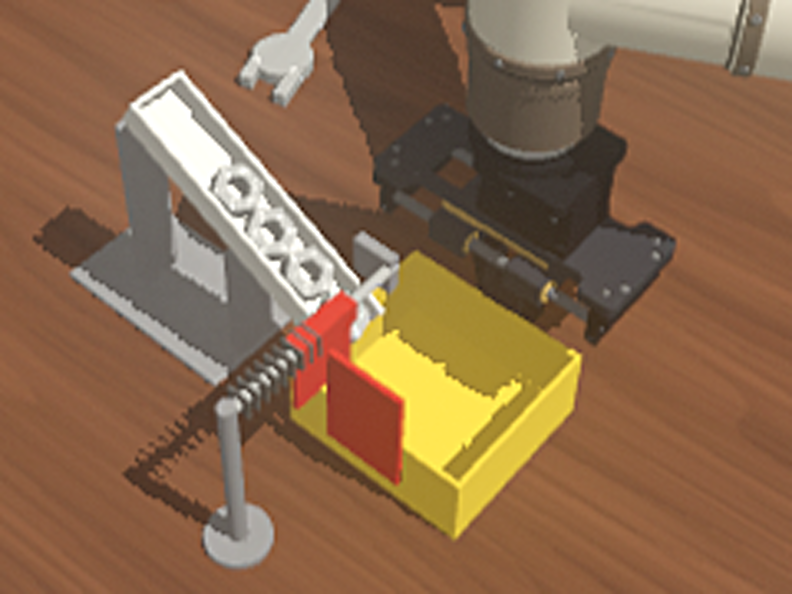

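The paddle corner at (404,402) puts the shutter about 34 mm open, 14 mm short of its stop. No nut is out yet, so I'll go on.

Call:
play_rows(commands=[{"fingers": 1, "tx": -0.001, "ty": -0.001, "tz": -0.008, "ax": 0, "ay": 0, "az": 0}, {"fingers": 1, "tx": -0.001, "ty": -0.001, "tz": -0.016, "ax": 0, "ay": 0, "az": 0}, {"fingers": 1, "tx": -0.001, "ty": -0.001, "tz": -0.02, "ax": 0, "ay": 0, "az": 0}, {"fingers": 1, "tx": -0.001, "ty": -0.001, "tz": -0.02, "ax": 0, "ay": 0, "az": 0}])

```text
time_s: 5.65
tcp_pos: [0.6033, 0.0791, 0.0551]
ee_rot: [[-0.02, -0.054, -0.998], [-0.004, -0.999, 0.054], [-1.0, 0.005, 0.02]]
wrist_force: [-18.5, 1.9, 13.4]
gripper_width: 0.268
```

Call:
play_rows(commands=[{"fingers": 1, "tx": 0, "ty": 0, "tz": -0.004, "ax": 0, "ay": 0, "az": 0}, {"fingers": 1, "tx": 0, "ty": 0, "tz": -0.004, "ax": 0, "ay": 0, "az": 0}])

```text
time_s: 5.82
tcp_pos: [0.6037, 0.079, 0.055]
ee_rot: [[-0.025, -0.054, -0.998], [-0.004, -0.999, 0.054], [-1.0, 0.006, 0.025]]
wrist_force: [-24.1, 4.7, 17.3]
gripper_width: 0.275
```

Call:
play_rows(commands=[{"fingers": 1, "tx": 0, "ty": 0, "tz": -0.004, "ax": 0, "ay": 0, "az": 0}, {"fingers": 1, "tx": 0, "ty": 0, "tz": -0.004, "ax": 0, "ay": 0, "az": 0}])

```text
time_s: 5.98
tcp_pos: [0.6044, 0.079, 0.0548]
ee_rot: [[-0.03, -0.054, -0.998], [-0.005, -0.998, 0.055], [-1.0, 0.007, 0.03]]
wrist_force: [-29.2, 7.7, 20.5]
gripper_width: 0.272
```

Force is rising (18 → 29 N) with hardly any travel, so this is the stop. I'll hold here.

Call:
play_rows(commands=[{"fingers": 1, "tx": 0, "ty": 0, "tz": 0, "ax": 0, "ay": 0, "az": 0}, {"fingers": 1, "tx": 0, "ty": 0, "tz": 0, "ax": 0, "ay": 0, "az": 0}, {"fingers": 1, "tx": 0, "ty": 0, "tz": 0, "ax": 0, "ay": 0, "az": 0}, {"fingers": 1, "tx": 0, "ty": 0, "tz": 0, "ax": 0, "ay": 0, "az": 0}, {"fingers": 1, "tx": 0, "ty": 0, "tz": 0, "ax": 0, "ay": 0, "az": 0}])

```text
time_s: 6.4
tcp_pos: [0.6043, 0.079, 0.0548]
ee_rot: [[-0.03, -0.054, -0.998], [-0.005, -0.999, 0.054], [-1.0, 0.006, 0.029]]
wrist_force: [-29.0, 7.7, 20.8]
gripper_width: 0.274
```

Call:
play_rows(commands=[{"fingers": 1, "tx": 0, "ty": 0, "tz": 0, "ax": 0, "ay": 0, "az": 0}, {"fingers": 1, "tx": 0, "ty": 0, "tz": 0, "ax": 0, "ay": 0, "az": 0}, {"fingers": 1, "tx": 0, "ty": 0, "tz": 0, "ax": 0, "ay": 0, "az": 0}, {"fingers": 1, "tx": 0, "ty": 0, "tz": 0, "ax": 0, "ay": 0, "az": 0}, {"fingers": 1, "tx": 0, "ty": 0, "tz": 0, "ax": 0, "ay": 0, "az": 0}])

```text
time_s: 6.82
tcp_pos: [0.6044, 0.079, 0.0548]
ee_rot: [[-0.03, -0.054, -0.998], [-0.005, -0.999, 0.054], [-1.0, 0.006, 0.029]]
wrist_force: [-27.7, 7.3, 20.9]
gripper_width: 0.275
```

Call:
play_rows(commands=[{"fingers": 1, "tx": 0, "ty": 0, "tz": 0, "ax": 0, "ay": 0, "az": 0}, {"fingers": 1, "tx": 0, "ty": 0, "tz": 0, "ax": 0, "ay": 0, "az": 0}, {"fingers": 1, "tx": 0, "ty": 0, "tz": 0, "ax": 0, "ay": 0, "az": 0}, {"fingers": 1, "tx": 0, "ty": 0, "tz": 0, "ax": 0, "ay": 0, "az": 0}, {"fingers": 1, "tx": 0, "ty": 0, "tz": 0, "ax": 0, "ay": 0, "az": 0}])

```text
time_s: 7.23
tcp_pos: [0.6043, 0.079, 0.0548]
ee_rot: [[-0.03, -0.054, -0.998], [-0.005, -0.999, 0.054], [-1.0, 0.007, 0.029]]
wrist_force: [-28.0, 6.5, 20.7]
gripper_width: 0.274
```

```bash
python3 - <<'E'
from station import r,viewer,spotter
from h import *
p=viewer.capture('scene');cv2.imwrite('pics/s4.png',cv2.resize(p['image'][200:380,200:440,::-1],None,fx=3.3,fy=3.3,interpolation=cv2.INTER_CUBIC))
print([(np.round(3.3*(np.array(d['uv'])-200)),round(d['score'],2)) for d in spotter.find_in('nut1',p)])
E
```

```text
[(array([432., 452.]), 0.53)]
```

View pics/s4.png

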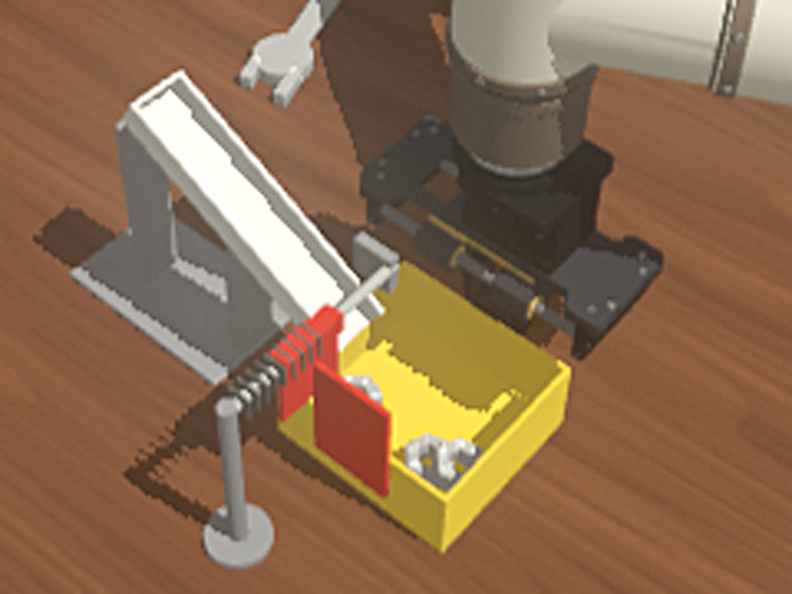

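The chute is empty, nuts show in the bin at (440,460) and (362,388), and the paddle corner at (388,413) sits at the predicted stop position. I'll draw back slowly.

Call:
play_rows(commands=[{"fingers": 1, "tx": 0, "ty": 0, "tz": 0.014, "ax": 0, "ay": 0, "az": 0}, {"fingers": 1, "tx": 0, "ty": 0, "tz": 0.028, "ax": 0, "ay": 0, "az": 0}, {"fingers": 1, "tx": 0, "ty": 0, "tz": 0.042, "ax": 0, "ay": 0, "az": 0}, {"fingers": 1, "tx": 0, "ty": 0, "tz": 0.056, "ax": 0, "ay": 0, "az": 0}, {"fingers": 1, "tx": 0, "ty": 0, "tz": 0.07, "ax": 0, "ay": 0, "az": 0}])

```text
time_s: 7.75
tcp_pos: [0.5629, 0.0821, 0.0548]
ee_rot: [[-0.005, -0.052, -0.999], [-0.001, -0.999, 0.052], [-1.0, 0.002, 0.005]]
wrist_force: [0.1, -0.3, -2.5]
gripper_width: 0.273
```

Call:
play_rows(commands=[{"fingers": 1, "tx": 0, "ty": 0, "tz": 0.014, "ax": 0, "ay": 0, "az": 0}, {"fingers": 1, "tx": 0, "ty": 0, "tz": 0.028, "ax": 0, "ay": 0, "az": 0}, {"fingers": 1, "tx": 0, "ty": 0, "tz": 0.042, "ax": 0, "ay": 0, "az": 0}, {"fingers": 1, "tx": 0, "ty": 0, "tz": 0.05, "ax": 0, "ay": 0, "az": 0}, {"fingers": 1, "tx": 0, "ty": 0, "tz": 0.05, "ax": 0, "ay": 0, "az": 0}])

```text
time_s: 8.17
tcp_pos: [0.5253, 0.0842, 0.055]
ee_rot: [[-0.005, -0.051, -0.999], [-0.001, -0.999, 0.051], [-1.0, 0.002, 0.005]]
wrist_force: [-0.6, -0.4, -4.9]
gripper_width: 0.273
```

```bash
python3 - <<'E'
from station import r,viewer,spotter
from h import *
s=r.sense();mv(s,[.53,.083,.055],-2.9)
p=viewer.capture('scene');cv2.imwrite('pics/s5.png',cv2.resize(p['image'][200:380,200:440,::-1],None,fx=3.3,fy=3.3,interpolation=cv2.INTER_CUBIC))
E
```

```text
t 8.17 tcp [0.5253 0.0842 0.055 ] F [-0.6 -0.4 -4.9] w 0.273 
shift [ 0.      0.0013 -0.0063] turn [-0.0003  0.0016 -0.0005]
```

View pics/s5.png

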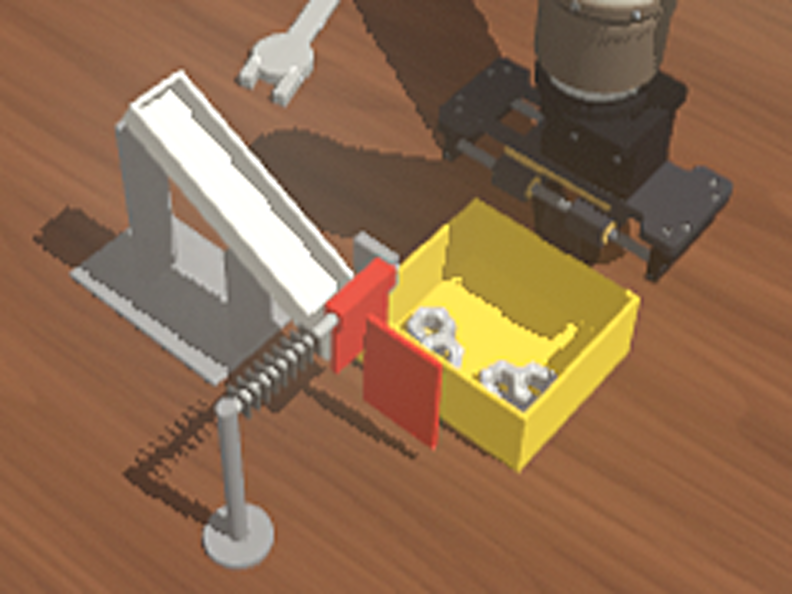

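The shutter is shut again (corners as at the start) and all four nuts are in the bin: (432,322), (443,348), and two near (515,380). I'll ease down, release and rise.

Call:
play_rows(commands=[{"fingers": 1, "tx": 0.001, "ty": 0, "tz": 0, "ax": 0, "ay": 0, "az": 0}, {"fingers": 1, "tx": 0.002, "ty": 0, "tz": 0, "ax": 0, "ay": 0, "az": 0}, {"fingers": -1, "tx": 0.002, "ty": 0, "tz": 0, "ax": 0, "ay": 0, "az": 0}, {"fingers": -1, "tx": 0.002, "ty": 0, "tz": 0, "ax": 0, "ay": 0, "az": 0}, {"fingers": -1, "tx": 0.002, "ty": 0, "tz": 0, "ax": 0, "ay": 0, "az": 0}])

```text
time_s: 8.63
tcp_pos: [0.5299, 0.0856, 0.0552]
ee_rot: [[0.003, -0.05, -0.999], [0.001, -0.999, 0.05], [-1.0, -0.001, -0.003]]
wrist_force: [-0.3, 0.3, -0.2]
gripper_width: 0.419
```

Call:
play_rows(commands=[{"fingers": -1, "tx": 0, "ty": 0, "tz": 0, "ax": 0, "ay": 0, "az": 0}, {"fingers": -1, "tx": 0, "ty": 0, "tz": 0, "ax": 0, "ay": 0, "az": 0}, {"fingers": -1, "tx": 0, "ty": 0, "tz": 0, "ax": 0, "ay": 0, "az": 0}, {"fingers": -1, "tx": 0, "ty": 0, "tz": 0, "ax": 0, "ay": 0, "az": 0}])

```text
time_s: 8.97
tcp_pos: [0.5286, 0.0853, 0.0547]
ee_rot: [[0.0, -0.051, -0.999], [0.0, -0.999, 0.051], [-1.0, -0.0, -0.0]]
wrist_force: [-0.9, 0.8, 0.5]
gripper_width: 0.718
```

Call:
play_rows(commands=[{"fingers": -1, "tx": -0.03, "ty": 0, "tz": 0, "ax": 0, "ay": 0, "az": 0}, {"fingers": -1, "tx": -0.08, "ty": 0, "tz": 0, "ax": 0, "ay": 0, "az": 0}, {"fingers": -1, "tx": -0.13, "ty": 0, "tz": 0, "ax": 0, "ay": 0, "az": 0}, {"fingers": -1, "tx": -0.18, "ty": 0, "tz": 0.02, "ax": 0, "ay": 0, "az": 0}, {"fingers": -1, "tx": -0.2, "ty": 0, "tz": 0.05, "ax": 0, "ay": 0, "az": 0}])

```text
time_s: 9.38
tcp_pos: [0.4944, 0.0881, 0.2098]
ee_rot: [[0.01, -0.05, -0.999], [0.003, -0.999, 0.05], [-1.0, -0.003, -0.01]]
wrist_force: [0.8, 1.2, 1.2]
gripper_width: 0.991
```

Call:
play_rows(commands=[{"fingers": -1, "tx": 0, "ty": 0, "tz": 0.05, "ax": 0, "ay": 0, "az": 0}, {"fingers": -1, "tx": 0, "ty": 0, "tz": 0.1, "ax": 0, "ay": 0, "az": 0}, {"fingers": -1, "tx": 0, "ty": 0, "tz": 0.1, "ax": 0, "ay": 0, "az": 0}, {"fingers": -1, "tx": 0, "ty": 0, "tz": 0.1, "ax": 0, "ay": 0, "az": 0}])

```text
time_s: 9.72
tcp_pos: [0.4146, 0.0907, 0.2052]
ee_rot: [[0.001, -0.049, -0.999], [0.001, -0.999, 0.049], [-1.0, -0.001, -0.001]]
wrist_force: [0.7, 0.1, 0.1]
gripper_width: 1.0
```

```bash
python3 - <<'E'
from station import r,viewer,spotter
from h import *
p=viewer.capture('scene');t=viewer.capture('top')
a=cv2.resize(p['image'][200:380,200:440,::-1],(800,600),interpolation=cv2.INTER_CUBIC);b=cv2.resize(t['image'][130:280,180:380,::-1],(400,300),interpolation=cv2.INTER_CUBIC)
cv2.imwrite('pics/s6.png',np.vstack([cv2.resize(a,(400,300)),b]))
E
```

```text
(no output)
```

View pics/s6.png

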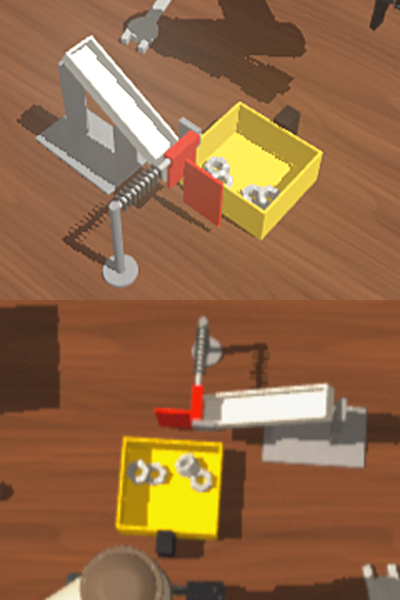

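The top view shows four nuts in the bin at (138,470), (158,473), (187,463) and (202,480). The bin stands flat, the chute is empty, the shutter is shut and the gripper is clear.

```bash
python3 -c "
from station import job
print(job.finish_job())"
```

```text
the job is handed in; nothing more can be done
None
```

I handed the job in at about 10 s of robot time, with all four nuts in the bin and the bin standing on the shelf. `finish_job` gives no verdict, so I don't know the score.

- **What I did:** I gripped the bin by its block and slid it parallel to the dispenser at about y = +42 mm. I pushed the paddle until the wrist force rose from 18 to 29 N with only about 1 mm more travel. I held it there for about 1.25 s while the nuts slid in, then drew the bin back about 79 mm, released it and moved the gripper clear.
- **Last checks that passed:** The pictures show the chute empty, four nuts in the bin, the bin flat on the shelf and clear of the paddle, and the shutter back at its starting position. The wrist force was near zero.
- **Checks that disagreed or were missed:**
  - The two camera views differed by about 3 mm on the bin's position; the wrist view settled it.
  - A top-view refit while the gripper hid the bin failed, and I ignored it.
  - I did not re-measure the tools, socket and mug. The arm's path stayed clear of them.

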